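Bring the red tube to the top of the tube rotator

ROBOT

A 6-joint arm with a two-finger parallel gripper is mounted at the origin on the work surface. World frame = base frame: x ahead of the robot, y to its left, z up, the work surface at z = 0. Lengths are in m, angles in rad, forces in N, time in s.
With the tool pointing down it reaches from about 0.35 to 0.8 m from the base axis. Payload 7.3 kg.
Tool frame: the origin (TCP) lies midway between the tips of the shut fingers; the grasp point (between the pads) lies robot.tcp_to_grasp behind it (robot.tcp_to_grasp is the distance from the TCP to the grasp point, in m); x points along the fingers, z is the direction in which the jaws open and shut, and the axes are right-handed (so a half turn about x gives the same grasp; the last joint's range is limited). The gripper opens to 85 mm and grips with 20 to 120 N. Pads are 22 mm wide; open, the fingers measure 114 mm over their backs; the gripper's body (76 mm by 85 mm) begins 54 mm behind the grasp point. The pads swing forward as they close: fully open they stand 13 mm farther back than shut.
Start: joints at [-1.411, 0.342, 1.524, -0, 1.275, -0.146], TCP at [0.158, -0.501, 0.231] pointing down, gripper open.
Joint ranges: [-2.53, 2.53], [-0.77, 2.02], [0.04, 2.7], [-1, 4.14], [0.28, 2.66], [-3.11, 3.11]. Speed limits (rad/s): [2.57, 2.57, 3.14, 3.14, 3.14, 3.14].

INTERFACE

Orientations are given as [roll, pitch, yaw] about the fixed x, y, z axes, in that order (R = Rz(yaw) Ry(pitch) Rx(roll)).
In Python, from cell import robot gives the robot as it stands. The module is installed in compiled form; this text tells all that it offers.
- The arm moves only by the shell command python3 -m handwheel 'ROWS' [OPENING] [FORCE]. ROWS is JSON, a list of rows, each a list of 6 numbers: the shift along the tool's x, y, z in m, then the turn, a rotation vector about the tool's x, y, z in rad. A call has 1 to 8 rows; each row is the pose to reach, as a shift and turn from the pose commanded when the call began, along the tool's axes at that moment; what a row does not reach only later rows make up. A row lasts 1/10 s, in which the tool goes at most 50 mm and 8.59 degrees, less where a joint would pass 70% of its speed; a pose out of reach is approached as far as the arm can. A call with a gripper value outside its range is refused whole. OPENING is the closure, from 0 (fully open) to 1 (shut), set as the call begins (- or left out, the last holds). The fingers move at their own pace and stop on an object; FORCE is the grip in N (left out, the last holds). Time passes only in rows, so rows that repeat a pose let the fingers close. It gives the time, the measured TCP pose, the force and the opening at its end, in the units of the state.
- robot.get_state(): the state, without advancing time (a new reading comes with each control period).
- robot.snapshot(name): name is "side" or "top"; returns the picture (420x560x3 uint8, red, green, blue); there is no depth.
- robot.camera_model(name): a dict with "K" (3x3 intrinsics, pixels), "world_from_camera" (4x4, takes a point from camera to world coordinates). Camera axes: x right, y up, looking along -z (the intrinsics and any distortion apply to the point x, -y, -z); pixel columns grow to the right and rows downward; lengths in m; the calibration is good to about 2 mm. A picture is of the moment at which its call begins. camera_model takes no time and is no camera call.
- robot.sign_off(): hands the job in, once; it reports no verdict.
The state is a dict: "clock": time; "joint_positions": joint angles; "joint_vel": joint speeds; "joint_torque": joint torques, N m; "ee_pos": TCP position; "eef_rot": TCP orientation; "contact_force": force on the tool from outside, world axes, zero at the start; "ft_torque": the same for the moment, N m; "gripper_width": finger opening in m.
Only numpy, scipy, OpenCV 4.12 (cv2) and the standard library are available. Lean on these libraries where they do the work, as an engineer would, in place of code of your own. Each camera call takes 0.05 s, during which the arm holds its last target. There are 200 camera calls.

TASK

Turn the wheel of the yellow tube rotator until its red tube stands upright at the very top, ready to be inspected, and leave it there at rest. Do not turn the wheel of the blue rotator, and leave the brown bottle where it stands.

Things in the scene. Friction and masses are not known exactly. Their poses are not given: they have to be found in the camera images.
- yellow_rotator: Fixed machine: grey base 160 wide, 15 high, white column (x -110 to -40, 80 wide, 180 high) bearing an upright yellow disc, diameter 90, x -13 to 13; six tubes stick out of its rim like spokes, every 60 deg. Origin on the bench below the disc's centre; axle 150 above it, along x; x points from column to disc front, z up. Wheel turns both ways (about 1 N on a tube), stays where left. mm.
- yellow_red_cap (a point): Centre of the outer end of the yellow rotator's red tube, 105 mm from the axle, mid-plane of the disc (x = 0). z axis outward along the tube. Tubes are fixed in the wheel, 16 mm thick, cap 21 mm wide and 20 long, 60 mm free beyond the disc; one red, five clear with white caps. Starts on the rotator's -y side, 46 to 109 deg from the top. At the top: 255 mm above the bench.
- blue_red_cap (a point): The same point on the blue rotator, a bystander: the same machine with a blue disc and also one red tube. Its wheel must not be turned.
- brown_bottle: Loose brown glass bottle, 60 mm in diameter, 130 mm high, standing on the bench; a bystander. Origin: centre of its underside.

How it is judged:
By the outcome, as a careful person would: the job done as asked, in the order asked, and still so for the second after the job is handed in, with the robot touching nothing.
It also fails if it takes over 48 s, if anything falls off the work surface, if the arm or the gripper's body presses on something with over 40 N, if the wrist force passes 120 N, or if a joint passes its speed limit or range.

## Working session

There is one attempt and no reset: what is moved stays moved. The work goes in short steps, Python scripts to look and compute and a shell command to move; the robot and the scene stay as the last step left them, time stands still between calls to the robot, and variables do not carry over. Pictures are saved under pics/ and viewed, about 8 in all and at most 12, crops included, and the job is handed in when it is done.

```bash
mkdir -p pics; python3 - <<'E'
from cell import robot
import cv2,numpy as np
np.set_printoptions(precision=4,suppress=True)
for n in("side","top"):
    im=robot.snapshot(n); cv2.imwrite(f"pics/{n}0.png",im[:,:,::-1])
    m=robot.camera_model(n); print(n,{k:np.array(v) if not isinstance(v,str) else v for k,v in m.items()})
print(robot.get_state(),robot.tcp_to_grasp)
E
```

```text
side {'K': array([[435.2554,   0.    , 274.8812],
       [  0.    , 435.2554, 207.9401],
       [  0.    ,   0.    ,   1.    ]]), 'world_from_camera': array([[ 0.9938,  0.059 , -0.0947,  0.5327],
       [-0.1094,  0.6821, -0.723 , -0.6456],
       [ 0.022 ,  0.7288,  0.6843,  0.7975],
       [ 0.    ,  0.    ,  0.    ,  1.    ]])}
top {'K': array([[400.8976,   0.    , 279.1598],
       [  0.    , 400.8976, 211.9632],
       [  0.    ,   0.    ,   1.    ]]), 'world_from_camera': array([[ 0.0073,  0.9891, -0.1473,  0.5172],
       [-0.9999,  0.0055, -0.0125, -0.0204],
       [-0.0115,  0.1474,  0.989 ,  0.9512],
       [ 0.    ,  0.    ,  0.    ,  1.    ]])}
{'clock': 0.1, 'joint_positions': array([-1.411 ,  0.3427,  1.5249,  0.    ,  1.2754, -0.1461]), 'joint_vel': array([-0.0021, -0.0002, -0.0022,  0.0009, -0.0006, -0.001 ]), 'joint_torque': array([  0.0012, -43.4449, -24.6489,  -0.0001,   0.0046,   0.    ]), 'ee_pos': array([ 0.158 , -0.5003,  0.2307]), 'eef_rot': array([2.9871, 1.5694, 1.7222]), 'contact_force': array([ 0.0546,  0.0765, -0.6343]), 'ft_torque': array([0.0239, 0.0167, 0.0298]), 'gripper_width': 0.0853921822866618} 0.0187
```

View pics/side0.png

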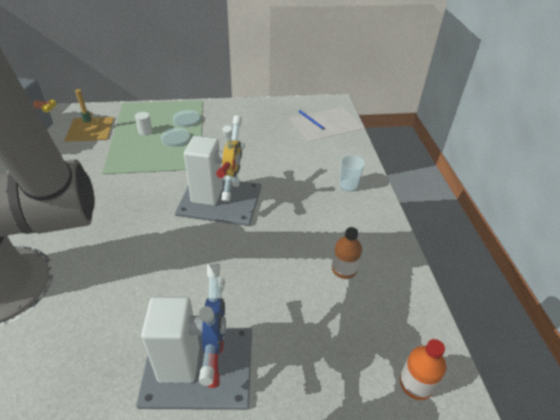

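View pics/top0.png

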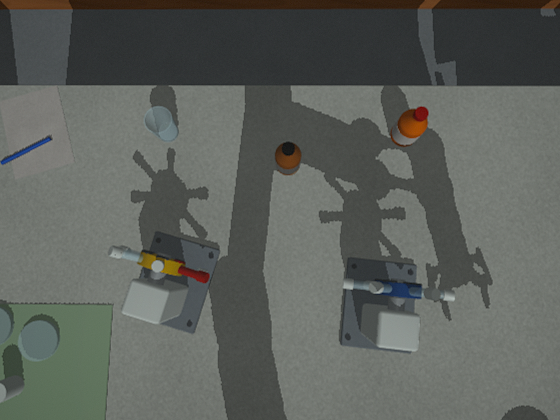

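The side view shows the yellow rotator at about (225,170), with its red cap near (222,171). The blue rotator is at (205,340) and the brown bottle at (347,255). In the top view the yellow disc is at about (165,265), its red tube ends near (207,277), and the bottle is at (288,155).

```bash
python3 - <<'E'
import cv2,numpy as np
a=cv2.imread("pics/top0.png")[222:342,95:235]; b=cv2.imread("pics/side0.png")[108:228,170:270]
cv2.imwrite("pics/crop0.png",np.hstack([cv2.resize(x,None,fx=3.3,fy=3.3,interpolation=cv2.INTER_CUBIC) for x in(a,b)]))
for n in("top","side"):
    im=cv2.imread(f"pics/{n}0.png");h=cv2.cvtColor(im,cv2.COLOR_BGR2HSV)
    for c,lo,hi in(("red",0,7),("red2",173,180),("yel",17,32)):
        m=cv2.inRange(h,(lo,130,60),(hi,255,255)); k,l,s,ce=cv2.connectedComponentsWithStats(m)
        print(n,c,[(s[i].tolist(),ce[i].round(1).tolist()) for i in range(1,k) if s[i,4]>15])
E
```

```text
top red [([413, 107, 15, 15, 165], [420.3, 113.5]), ([178, 266, 31, 17, 252], [194.6, 274.1])]
top red2 []
top yel [([138, 252, 47, 24, 442], [161.3, 263.7])]
side red [([217, 163, 12, 14, 91], [222.5, 170.0]), ([425, 340, 19, 19, 270], [434.5, 348.8]), ([210, 355, 8, 32, 98], [215.1, 373.4])]
side red2 []
side yel [([41, 100, 15, 12, 96], [48.3, 105.6]), ([104, 119, 8, 4, 23], [107.1, 120.5]), ([97, 129, 11, 10, 53], [102.5, 133.7]), ([223, 147, 12, 28, 192], [228.6, 158.6])]
```

View pics/crop0.png

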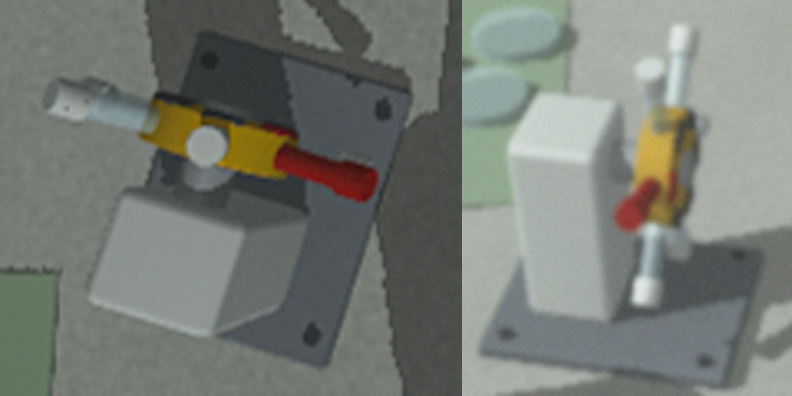

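```bash
cat > h.py <<'E'
from cell import robot
import numpy as np,cv2
np.set_printoptions(precision=4,suppress=True)
M={n:(np.array(robot.camera_model(n)["K"]),np.array(robot.camera_model(n)["world_from_camera"])) for n in("top","side")}
def ray(n,p):
    K,W=M[n]; d=np.linalg.inv(K)@[p[0],p[1],1]; d=W[:3,:3]@[d[0],-d[1],-d[2]]; return W[:3,3],d/np.linalg.norm(d)
def onz(n,p,z):
    o,d=ray(n,p); return o+d*(z-o[2])/d[2]
def tri(p,q):
    A=np.zeros((3,3));b=np.zeros(3);R=[ray("top",p),ray("side",q)]
    for o,d in R:
        P=np.eye(3)-np.outer(d,d);A+=P;b+=P@o
    x=np.linalg.solve(A,b);return x,[np.linalg.norm(np.cross(d,x-o)) for o,d in R]
def proj(n,X):
    K,W=M[n];c=W[:3,:3].T@(np.array(X)-W[:3,3]);u=K@[c[0],-c[1],-c[2]];return u[:2]/u[2]
E
python3 - <<'E'
from h import *
T=lambda x,y:(x/3.3+95,y/3.3+222); S=lambda x,y:((x-462)/3.3+170,y/3.3+108)
c=[onz("top",T(*p),.015) for p in((200,30),(411,95),(327,368))]
print("top corners",*c); 
s=[onz("side",S(*p),.015) for p in((482,352),(727,382),(765,255))]; print("side corners",*s)
u=c[1]-c[2];print("yaw",np.arctan2(u[1],u[0]),np.linalg.norm(u)); v=c[0]-c[1];print("yawy",np.arctan2(v[1],v[0])-np.pi/2,np.linalg.norm(v))
u=s[2]-s[1];print("yaw",np.arctan2(u[1],u[0])); v=s[1]-s[0];print(np.arctan2(v[1],v[0]),np.linalg.norm(u),np.linalg.norm(v))
print("red",tri(T(372,182),S(629,217)))
print("topcap/s",tri(T(207,145),S(682,30)), "white2",tri(T(50,98),S(682,30)))
print("bottle",onz("top",(288,149),.13),onz("side",(346,271),0.0))
E
```

```text
top corners [0.6096 0.2819 0.015 ] [0.5644 0.1298 0.015 ] [0.3773 0.1821 0.015 ]
side corners [0.3855 0.1779 0.015 ] [0.5728 0.1285 0.015 ] [0.6149 0.2757 0.015 ]
yaw -0.272538079836996 0.19423851714876664
yawy -0.2887813431166828 0.15863536210495904
yaw 1.2920981320428813
-0.2580681490176156 0.15314421533647363 0.19371162373525624
red (array([0.5074, 0.1236, 0.1844]), [np.float64(0.0013843351328226617), np.float64(0.0013843351328227693)])
topcap/s (array([0.5383, 0.1865, 0.2897]), [np.float64(0.013201299507794124), np.float64(0.013201299507793883)]) white2 (array([0.5525, 0.2959, 0.2227]), [np.float64(0.0015118181487639105), np.float64(0.0015118181487642514)])
bottle [ 0.7747 -0.0278  0.13  ] [ 0.7848 -0.0307  0.    ]
```

```bash
cat >> h.py <<'E'
from scipy.spatial.transform import Rotation as Ro
YAW=-0.268; O=np.array([.534,.220,0]); RZ=Ro.from_euler('z',YAW).as_matrix()
def cap(a,r=.105): a=np.radians(a); return O+RZ@[0,r*np.sin(a),.15+r*np.cos(a)]
def where():
    s=robot.get_state(); R=Ro.from_euler('xyz',s["eef_rot"]).as_matrix(); p=np.array(s["ee_pos"])
    return s,R,p
def togo(y,z,x=0.,sg=None):
    s,R,p=where(); zt=RZ@[0,1,0]; zt=zt*(np.sign(zt@R[:,2]) if sg is None else sg); xt=np.array([0,0,-1.]); Rt=np.column_stack([xt,np.cross(zt,xt),zt])
    t=O+RZ@[x,y,z]; print("shift",R.T@(t-p),"rotv",Ro.from_matrix(R.T@Rt).as_rotvec(),"target",t); 
    print("clock",s["clock"],"now rot.frame",RZ.T@(p-O),"toolaxes in rotator frame\n",RZ.T@R,"F",s["contact_force"],"w",s["gripper_width"])
E
python3 - <<'E'
from h import *
for a in(-72,-12,48): print(a,cap(a),proj("top",cap(a)),proj("side",cap(a)))
print(proj("top",O+[0,0,.19]))
print("bluecol",onz("top",(390,330),.18))
s,R,p=where();print(R.T@[0,0,.19])
togo(-.056,.40); togo(-.056,.40,sg=-1)
E
```

```text
-72 [0.5076 0.1237 0.1824] [207.8844 276.3185] [220.1062 174.448 ]
-12 [0.5282 0.1989 0.2527] [157.4015 264.3855] [226.6977 128.79  ]
48 [0.5547 0.2952 0.2203] [111.1887 249.7358] [236.989  118.1063]
[156.8146 261.8245]
bluecol [ 0.4116 -0.2181  0.18  ]
[-0.19    0.     -0.0003]
shift [-0.1685  0.545  -0.5269] rotv [ 0.5738 -0.0014  0.0002] target [0.5192 0.166  0.4   ]
clock 0.1 now rot.frame [-0.1718 -0.7941  0.2307] toolaxes in rotator frame
 [[-0.0006  0.8398  0.5428]
 [ 0.0013  0.5428 -0.8398]
 [-1.      0.0002 -0.0014]] F [ 0.0546  0.0765 -0.6343] w 0.0853921822866618
shift [-0.1685  0.545  -0.5269] rotv [ 0.5738 -0.0014  0.0002] target [0.5192 0.166  0.4   ]
clock 0.1 now rot.frame [-0.1718 -0.7941  0.2307] toolaxes in rotator frame
 [[-0.0006  0.8398  0.5428]
 [ 0.0013  0.5428 -0.8398]
 [-1.      0.0002 -0.0014]] F [ 0.0546  0.0765 -0.6343] w 0.0853921822866618
```

```bash
python3 -m handwheel '[[-0.04,0,0,0,0,0],[-0.08,0,0,0,0,0],[-0.12,0,0,0,0,0],[-0.17,0,0,0,0,0],[-0.17,0.03,-0.03,0.04,0,0],[-0.17,0.06,-0.06,0.08,0,0],[-0.17,0.09,-0.09,0.12,0,0],[-0.17,0.12,-0.12,0.16,0,0]]' 1 40
python3 -c "
from h import *
togo(-.056,.40)"
```

```text
clock: 0.9
ee_pos: [0.2367, -0.3485, 0.4009]
eef_rot: [-3.07, 1.57, 1.786]
contact_force: [1.5, 0.6, 0.7]
gripper_width: -0.0004
shift [ 0.0012  0.3531 -0.4687] rotv [ 0.4116 -0.0006  0.0002] target [0.5192 0.166  0.4   ]
clock 0.9 now rot.frame [-0.1361 -0.6269  0.4009] toolaxes in rotator frame
 [[-0.0003  0.9165  0.4   ]
 [ 0.0006  0.4    -0.9165]
 [-1.     -0.     -0.0006]] F [1.4751 0.5973 0.7389] w -0.00035127143225552093
```

```bash
python3 -m handwheel '[[0,0.025,-0.032,0.03,0,0],[0,0.05,-0.065,0.06,0,0],[0,0.075,-0.1,0.09,0,0],[0,0.1,-0.13,0.12,0,0],[0,0.125,-0.165,0.15,0,0],[0,0.15,-0.2,0.18,0,0],[0,0.175,-0.23,0.21,0,0],[0,0.2,-0.26,0.24,0,0]]'
python3 -c "
from h import *
togo(-.056,.40)"
```

```text
clock: 1.7
ee_pos: [0.3968, -0.062, 0.4012]
eef_rot: [-0.537, 1.571, -2.203]
contact_force: [-0.1, -0.1, 0.0]
gripper_width: -0.0001
shift [ 0.0011  0.1001 -0.2386] rotv [0.1729 0.0001 0.0001] target [0.5192 0.166  0.4   ]
clock 1.7 now rot.frame [-0.0576 -0.3083  0.4012] toolaxes in rotator frame
 [[-0.0001  0.9851  0.172 ]
 [-0.0002  0.172  -0.9851]
 [-1.     -0.0001  0.0001]] F [-0.089  -0.1201  0.043 ] w -7.939491725696199e-05
```

```bash
python3 -m handwheel '[[0,0.015,-0.04,0.03,0,0],[0,0.03,-0.08,0.06,0,0],[0,0.05,-0.12,0.09,0,0],[0,0.07,-0.16,0.12,0,0],[0,0.085,-0.2,0.15,0,0],[0,0.1,-0.239,0.173,0,0],[0,0.1,-0.239,0.173,0,0],[0,0.1,-0.239,0.173,0,0]]'
python3 -c "
from h import *
togo(-.056,.22)
for n in M: cv2.imwrite('pics/%s1.png'%n,robot.snapshot(n)[:,:,::-1])
a=cv2.imread('pics/top1.png')[192:342,75:275];b=cv2.imread('pics/side1.png')[78:228,150:300]
cv2.imwrite('pics/crop1.png',np.hstack([cv2.resize(x,None,fx=2.2,fy=2.2) for x in(a,b)]))"
```

```text
clock: 2.5
ee_pos: [0.5185, 0.1654, 0.4002]
eef_rot: [-0.956, 1.569, -2.792]
contact_force: [-0.1, -1.3, 0.1]
gripper_width: 0.0005
shift [ 0.1802  0.0009 -0.001 ] rotv [0.0028 0.0013 0.0019] target [0.5192 0.166  0.22  ]
clock 2.5 now rot.frame [-0.0005 -0.0567  0.4002] toolaxes in rotator frame
 [[-0.0019  1.      0.0028]
 [-0.0013  0.0028 -1.    ]
 [-1.     -0.0019  0.0013]] F [-0.1355 -1.2694  0.0541] w 0.0005038387842476295
```

View pics/crop1.png

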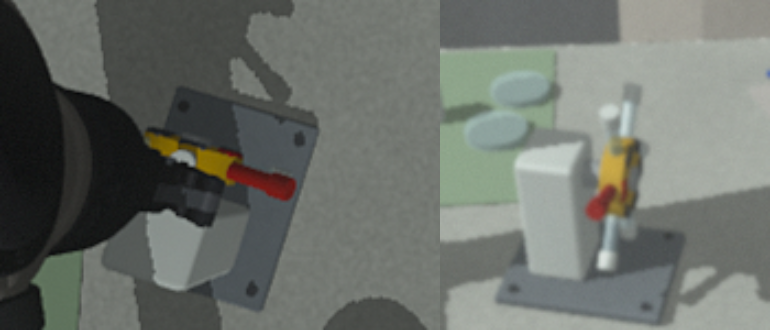

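```bash
python3 -c "
from h import *
s,R,p=where()
L=[]
for n,(r0,c0) in (('top',(192,75)),('side',(0,140))):
    i=cv2.imread('pics/%s1.png'%n)[r0:r0+150,c0:c0+150]; i=cv2.resize(i,None,fx=2.6,fy=2.6)
    for k,col in((0,(0,255,0)),(.073,(255,0,255))):
        q=(proj(n,p-R[:,0]*k)-[c0,r0])*2.6; cv2.drawMarker(i,tuple(int(v) for v in q),col,0,14,2)
    L.append(i)
cv2.imwrite('pics/crop2.png',np.hstack(L))"
```

```text
(no output)
```

View pics/crop2.png

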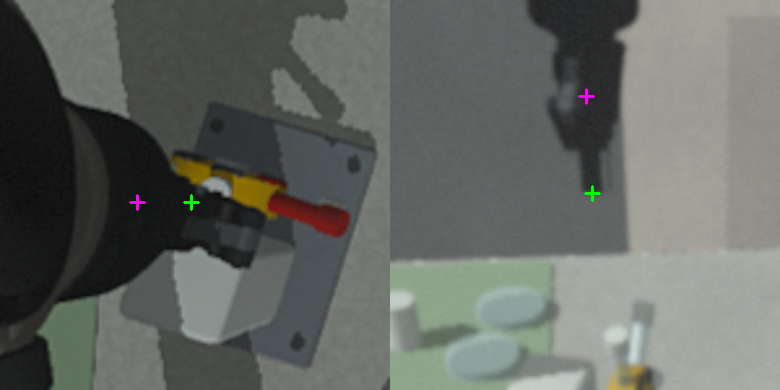

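The green mark sits on the fingertip in the side view at (592,193), so the calibration agrees. In the top view, at (190,202), the knuckles hide the tip.

```bash
python3 -m handwheel '[[0.04,0,0,0,0,0],[0.08,0,0,0,0,0],[0.11,0,0,0,0,0],[0.14,0,0,0,0,0],[0.16,0,0,0,0,0],[0.175,0,0,0,0,0],[0.18,0,0,0,0,0],[0.18,0,0,0,0,0]]'
python3 -m handwheel '[[0,0,-0.005,0,0,0],[0,0,-0.01,0,0,0],[0,0,-0.015,0,0,0],[0,0,-0.02,0,0,0],[0,0,-0.025,0,0,0],[0,0,-0.03,0,0,0],[0,0,-0.035,0,0,0],[0,0,-0.04,0,0,0]]'
python3 -c "
from h import *
togo(.035,.22)"
```

```text
clock: 3.4
ee_pos: [0.5183, 0.1638, 0.2214]
eef_rot: [-0.694, 1.57, -2.533]
contact_force: [0.3, -0.4, 0.5]
gripper_width: 0.0002
clock: 4.2
ee_pos: [0.5292, 0.2038, 0.2212]
eef_rot: [-0.624, 1.571, -2.462]
contact_force: [-0.7, -1.5, 1.5]
gripper_width: -0.0003
shift [ 0.0012  0.0004 -0.0519] rotv [0.0009 0.0001 0.0001] target [0.5433 0.2538 0.22  ]
clock 4.2 now rot.frame [-0.0004 -0.0169  0.2212] toolaxes in rotator frame
 [[-0.0001  1.      0.0009]
 [-0.0001  0.0009 -1.    ]
 [-1.     -0.0001  0.0001]] F [-0.7316 -1.5173  1.5073] w -0.0003391063094344553
```

```bash
python3 -m handwheel '[[0,0,-0.006,0,0,0],[0.001,0,-0.012,0,0,0],[0.002,0,-0.018,0,0,0],[0.003,0,-0.024,0,0,0],[0.004,0,-0.03,0,0,0],[0.005,0,-0.036,0,0,0],[0.006,0,-0.042,0,0,0],[0.006,0,-0.05,0,0,0]]'
python3 -c "
from h import *
togo(.035,.22)
for n in M: cv2.imwrite('pics/%s2.png'%n,robot.snapshot(n)[:,:,::-1])
a=cv2.imread('pics/top2.png')[192:342,75:275];b=cv2.imread('pics/side2.png')[78:228,150:300]
cv2.imwrite('pics/crop3.png',np.hstack([cv2.resize(x,None,fx=2.2,fy=2.2) for x in(a,b)]))"
```

```text
clock: 5.0
ee_pos: [0.5422, 0.2518, 0.2148]
eef_rot: [-0.779, 1.57, -2.617]
contact_force: [-0.1, -1.5, -0.4]
gripper_width: -0.0005
shift [-0.0052  0.0005 -0.0022] rotv [0.0005 0.0009 0.0009] target [0.5433 0.2538 0.22  ]
clock 5.0 now rot.frame [-0.0006  0.0328  0.2148] toolaxes in rotator frame
 [[-0.0009  1.      0.0005]
 [-0.0009  0.0005 -1.    ]
 [-1.     -0.0009  0.0009]] F [-0.1181 -1.4506 -0.3959] w -0.0005304681498240017
```

View pics/crop3.png

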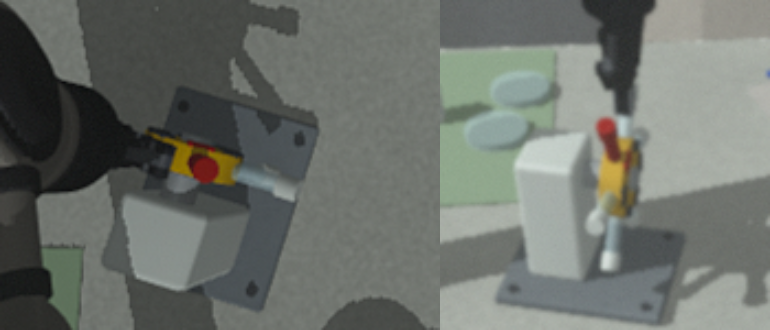

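The top view shows the red cap at about (167,268), and the side view shows it at about (225,136), so it is now near the top on the -y side. I lift, then straddle it with open jaws.

```bash
python3 -m handwheel '[[-0.02,0,0.004,0,0,0],[-0.05,0,0.004,0,0,0],[-0.09,0,0.004,0,0,0],[-0.11,0,0.004,0,0,0],[-0.11,0,0.03,0,0,0],[-0.11,0,0.06,0,0,0],[-0.11,0,0.063,0,0,0],[-0.11,0,0.063,0,0,0]]' 0
python3 -c "
from h import *
for a in(-12,-16,-20,-24,-28): print(a,proj('top',cap(a)),proj('side',cap(a)))
togo(-.03,.235)"
```

```text
clock: 5.9
ee_pos: [0.5258, 0.1905, 0.3259]
eef_rot: [2.381, 1.569, 0.542]
contact_force: [0.4, 0.2, -0.3]
gripper_width: 0.0856
-12 [157.4015 264.3855] [226.6977 128.79  ]
-16 [161.5945 265.5249] [225.9889 131.1762]
-20 [165.7763 266.641 ] [225.3019 133.7325]
-24 [169.918  267.7264] [224.641  136.4447]
-28 [173.9914 268.7739] [224.0109 139.2972]
shift [ 0.0909  0.     -0.0006] rotv [-0.0005 -0.0009 -0.0009] target [0.5261 0.1911 0.235 ]
clock 5.9 now rot.frame [-0.0001 -0.0306  0.3259] toolaxes in rotator frame
 [[ 0.0009  1.     -0.0005]
 [ 0.0009 -0.0005 -1.    ]
 [-1.      0.0009 -0.0009]] F [ 0.3596  0.169  -0.3312] w 0.08564130399326893
```

```bash
python3 -m handwheel '[[0.04,0,0.003,0,0,0],[0.07,0,0.006,0,0,0],[0.085,0,0.006,0,0,0],[0.1,0,0.006,0,0,0],[0.1,0,0.006,0,0,0],[0.1,0,0.006,0,0,0]]'
python3 -m handwheel '[[0,0,0,0,0,0],[0,0,0,0,0,0],[0,0,0,0,0,0],[0,0,0,0,0,0]]' 0.5 20
python3 -m handwheel '[[0,0,-0.004,0,0,0],[0,0,-0.009,0,0,0],[0,0,-0.014,0,0,0],[0,0,-0.019,0,0,0],[0,0,-0.024,0,0,0],[0,0,-0.029,0,0,0],[0,0,-0.034,0,0,0],[0,0,-0.036,0,0,0]]'
python3 -c "
from h import *
togo(0,.225)"
```

```text
clock: 6.5
ee_pos: [0.5244, 0.1857, 0.2255]
eef_rot: [2.96, 1.571, 1.123]
contact_force: [-0.2, 1.2, 0.3]
gripper_width: 0.0853
clock: 6.9
ee_pos: [0.5242, 0.185, 0.2257]
eef_rot: [1.957, 1.57, 0.119]
contact_force: [0.1, -0.1, -0.8]
gripper_width: 0.0425
clock: 7.7
ee_pos: [0.5337, 0.2203, 0.2252]
eef_rot: [2.925, 1.571, 1.087]
contact_force: [-1.1, -1.5, 0.5]
gripper_width: 0.0424
shift [0.0002 0.0004 0.0002] rotv [ 0.0012 -0.     -0.    ] target [0.534 0.22  0.225]
clock 7.7 now rot.frame [-0.0004  0.0002  0.2252] toolaxes in rotator frame
 [[ 0.      1.      0.0012]
 [ 0.      0.0012 -1.    ]
 [-1.      0.     -0.    ]] F [-1.0559 -1.4746  0.5497] w 0.042378829802937314
```

```bash
python3 -m handwheel '[[0,0,0,0,0,0],[0,0,0,0,0,0],[0,0,0,0,0,0],[0,0,0,0,0,0],[0,0,0,0,0,0],[0,0,0,0,0,0]]' 1 20
python3 -c "
from h import *
togo(0,.225);print(where()[0]['ft_torque'])"
python3 -m handwheel '[[0,0,0,0,0,0],[0,0,0,0,0,0],[0,0,0,0,0,0],[0,0,0,0,0,0],[0,0,0,0,0,0],[0,0,0,0,0,0]]' 0
python3 -m handwheel '[[-0.02,0,0,0,0,0],[-0.05,0,0,0,0,0],[-0.09,0,0,0,0,0],[-0.12,0,0,0,0,0],[-0.12,-0.04,0.04,0,0,0],[-0.12,-0.08,0.08,0,0,0],[-0.12,-0.11,0.12,0,0,0],[-0.12,-0.11,0.16,0,0,0]]'
```

```text
clock: 8.3
ee_pos: [0.5336, 0.22, 0.2253]
eef_rot: [3.006, 1.57, 1.168]
contact_force: [0.8, 2.0, 0.0]
gripper_width: 0.02
shift [ 0.0003  0.0004 -0.0001] rotv [ 0.0008 -0.0006 -0.0001] target [0.534 0.22  0.225]
clock 8.3 now rot.frame [-0.0004 -0.0001  0.2253] toolaxes in rotator frame
 [[ 0.0001  1.      0.0008]
 [ 0.0006  0.0008 -1.    ]
 [-1.      0.0001 -0.0006]] F [0.8293 2.0197 0.0088] w 0.020035130766003457
[ 0.5701 -0.0658  0.0126]
clock: 8.9
ee_pos: [0.5336, 0.2197, 0.2252]
eef_rot: [0.229, 1.571, -1.609]
contact_force: [0.5, -0.8, -0.2]
gripper_width: 0.0854
clock: 9.7
ee_pos: [0.3828, 0.0954, 0.3455]
eef_rot: [2.525, 1.57, 0.69]
contact_force: [0.6, -1.2, 1.2]
gripper_width: 0.0856
```

```bash
python3 -c "
from h import *
for n in M: cv2.imwrite('pics/%s3.png'%n,robot.snapshot(n)[:,:,::-1])
L=[]
for n,(r0,c0) in (('top',(212,85)),('side',(88,165))):
    i=cv2.imread('pics/%s3.png'%n)[r0:r0+120,c0:c0+130-30*(n=='side')]; i=cv2.resize(i,None,fx=3.4,fy=3.4,interpolation=cv2.INTER_CUBIC)
    L.append(i)
    for a in(-60,0,60): print(n,a,proj(n,cap(a)),(proj(n,cap(a))-[c0,r0]+.5)*3.4)
cv2.imwrite('pics/crop4.png',np.hstack(L))"
```

```text
top -60 [201.2501 275.1117] [396.9505 216.2799]
top 0 [145.0494 260.9078] [205.8679 167.9866]
top 60 [108.7447 248.3757] [ 82.4319 125.3774]
side -60 [220.5258 164.9156] [190.4877 263.213 ]
side 0 [228.9079 122.7703] [218.9868 119.9192]
side 60 [238.3807 121.5472] [251.1943 115.7604]
```

View pics/crop4.png

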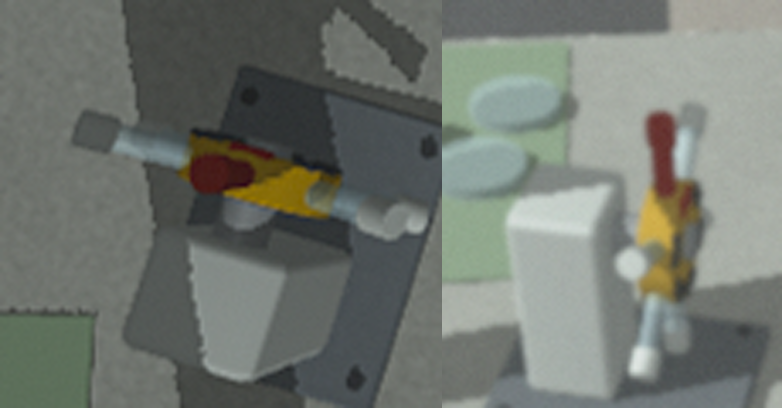

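```bash
python3 -c "
from h import *
H={}
for n in('top','side'):
    im=cv2.imread('pics/%s3.png'%n);h=cv2.cvtColor(im,cv2.COLOR_BGR2HSV)
    m=cv2.inRange(h,(0,130,40),(8,255,255))|cv2.inRange(h,(172,130,40),(180,255,255))
    b=m[250:280,130:180] if n=='top' else m[110:150,215:245]
    for r in b: print(''.join('#' if v else '.' for v in r)) if r.any() else 0
    ys,xs=np.nonzero(b);print(n,ys.min(),xs.min(),xs.max(),ys.max())
T=lambda x,y:(x/3.4+84.5,y/3.4+211.5); S=lambda x,y:((x-442)/3.4+164.5,y/3.4+87.5)
for t,s in(((210,174),(660,119)),((84,128),(693,113)),):
    X,e=tri(T(*t),S(*s)); q=RZ.T@(X-O); print(X,e[0],q,np.degrees(np.arctan2(q[1],q[2]-.15)))
for a in(-2,0,2):print(a,proj('top',cap(a)),proj('side',cap(a)))
"
```

```text
.......................####.......................
.......................######.....................
............................#####.................
...............................####...............
.............#########...........##...............
............##############........................
...........#################......................
...........##################.....................
...........###################....................
...........###################....................
...........##################.....................
...........##################.....................
............##############.#......................
.............#########............................
...............####...............................
top 4 11 34 18
..............#...............
............####..............
............###.#.............
............####..............
.............###..............
............##.##.............
............####..............
.............####.............
.............###..............
.............####.............
..............###.............
..............#...............
...............##.............
..............##..............
...............#..............
..............##..............
..............###.............
..............###.............
..............###.............
..............####............
..............####............
.............#####............
..............###.............
.....................#........
....................#.#.......
side 12 12 22 37
[0.5321 0.2168 0.2577] 0.0012244920132537976 [-0.0009 -0.0036  0.2577] -1.8893549229169986
[0.5572 0.305  0.2065] 0.000756541604478073 [-0.0001  0.0881  0.2065] 57.331224587380795
-2 [147.0631 261.4877] [228.5341 123.6477]
0 [145.0494 260.9078] [228.9079 122.7703]
2 [143.0621 260.3302] [229.2824 121.9456]
```

```bash
python3 -c "
from h import *
t=np.linspace(0,2*np.pi,720)
for n in('top','side'):
    P=np.array([proj(n,O+RZ@[x,.045*np.sin(a),.15+.045*np.cos(a)]) for a in t for x in(-.013,.013)]); print(n,'pred',P.min(0),P.max(0))
    for k in(0,3):
        im=cv2.imread('pics/%s%d.png'%(n,k));h=cv2.cvtColor(im,cv2.COLOR_BGR2HSV)
        m=cv2.inRange(h,(14,110,40),(34,255,255)); m=m[235:285,120:205] if n=='top' else m[130:190,205:250]
        o=np.array([120,235] if n=='top' else [205,130]); ys,xs=np.nonzero(m);print(k,xs.min()+o[0],ys.min()+o[1],xs.max()+o[0],ys.max()+o[1])
L=[]
for n,(r0,c0,w,hh) in (('top',(235,95,120,50)),('side',(105,205,50,90))):
    i=cv2.imread('pics/%s3.png'%n)[r0:r0+hh,c0:c0+w]; f=6 if n=='top' else 6; i=cv2.resize(i,None,fx=6,fy=6,interpolation=cv2.INTER_CUBIC)
    if n=='side': i=cv2.rotate(i,cv2.ROTATE_90_CLOCKWISE)
    L.append(cv2.copyMakeBorder(i,0,0,0,720-i.shape[1],0))
I=np.vstack(L)[:600]; I=cv2.convertScaleAbs(I,alpha=1.5); cv2.imwrite('pics/crop5.png',I)
for a in(-120,-60,0,60): print(a,(proj('top',cap(a))-[95,235]+.5)*6,'side rc',(proj('side',cap(a))-[205,105]+.5)*6)
"
```

```text
top pred [138.1735 249.7383] [187.253 274.903]
0 138 252 184 275
3 137 251 184 275
side pred [221.2373 140.6472] [240.2287 178.5096]
0 222 141 239 175
3 223 142 239 174
-120 [701.3846 241.1713] side rc [112.9071 572.6406]
-60 [640.5008 243.6704] side rc [ 96.1547 362.4936]
0 [303.2963 158.447 ] side rc [146.4473 109.6221]
60 [85.4681 83.2543] side rc [203.2841 102.2831]
```

View pics/crop5.png

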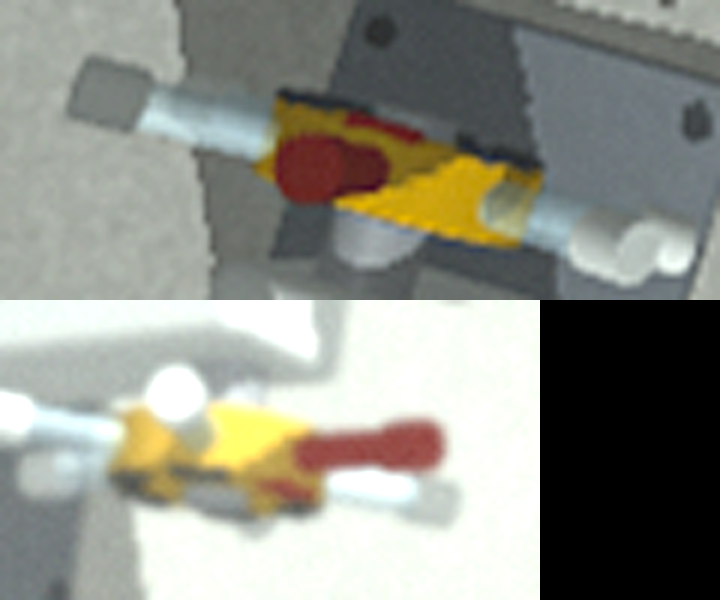

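```bash
python3 -c "
from h import *
from scipy.optimize import least_squares
tp=lambda x,y:np.array([x/6+94.5,y/6+234.5]); sd=lambda X,Y:np.array([(Y-300)/6+204.5,(540-X)/6+104.5])
obs=[('top',0,tp(311,168)),('top',60,tp(76,88)),('side',0,sd(426,447)),('side',60,sd(447,502)),('side',-60,sd(176,393))]
# initial picture, same axle, own angle
T=lambda x,y:np.array([x/3.3+94.5,y/3.3+221.5]); S=lambda x,y:np.array([(x-462)/3.3+169.5,y/3.3+107.5])
ini=[('top',0,T(372,182)),('side',0,S(629,217)),('top',60,T(207,145)),('top',120,T(46,98)),('side',120,S(682,30))]
O0=O.copy()
def f(p,full=False):
    r=[]
    for L,a0 in((obs,p[2]),(ini,p[3])):
        for n,a,q in L:
            d=np.array([0,0,0.]); a=np.radians(a+a0)
            X=O0+RZ@[p[0],p[1]+.105*np.sin(a),.15+.105*np.cos(a)]
            cam=p[4:6] if n=='top' else p[6:8]
            r.append(proj(n,X)+cam-q)
    return np.concatenate(r+[np.array(p[4:8])/1.5])
s=least_squares(f,[0,0,0,-72,0,0,0,0]);print(s.x);print(f(s.x)[:-4].reshape(-1,2))
C=np.linalg.inv(s.jac.T@s.jac);print(np.sqrt(np.diag(C))[:4])
"
```

```text
[ -0.0019   0.0035  -2.7572 -73.1907   0.3199   0.2359   0.3193  -0.3262]
[[-0.4574 -0.0757]
 [ 0.1062  0.1414]
 [-0.7168 -0.7439]
 [-0.17   -0.5275]
 [ 0.2846  0.608 ]
 [-0.5551  0.4238]
 [-0.107   0.698 ]
 [-0.5273  0.0031]
 [ 1.2914 -0.5974]
 [ 0.5672  0.1103]]
[0.0022 0.0029 0.8845 0.9793]
```

The fit over both views puts the axle 3.5 mm further along +y' and the red tube at about -2.8° ± 0.9°. So I re-centre it with the jaws 4 mm further along.

```bash
python3 -c "
from h import *
togo(.004,.345)"
python3 -m handwheel '[[0,0.035,-0.04,0,0,0],[0,0.07,-0.08,0,0,0],[0,0.1,-0.12,0,0,0],[0,0.11,-0.155,0,0,0],[0,0.11,-0.164,0,0,0],[0,0.11,-0.164,0,0,0],[0,0.11,-0.164,0,0,0]]'
python3 -c "
from h import *
togo(.004,.225)"
```

```text
shift [ 0.001   0.111  -0.1677] rotv [-0.0031  0.0013 -0.0016] target [0.5351 0.2239 0.345 ]
clock 9.8 now rot.frame [-0.1115 -0.1634  0.346 ] toolaxes in rotator frame
 [[ 0.0016  1.     -0.0031]
 [-0.0013 -0.0031 -1.    ]
 [-1.      0.0016  0.0013]] F [-0.2657 -0.1216 -0.6245] w 0.08532854107600853
clock: 10.5
ee_pos: [0.5345, 0.224, 0.3453]
eef_rot: [-0.154, 1.57, -1.992]
contact_force: [0.5, 0.4, -1.1]
gripper_width: 0.0853
shift [ 0.1203  0.0006 -0.0001] rotv [0.0011 0.0007 0.0001] target [0.5351 0.2239 0.225 ]
clock 10.5 now rot.frame [-0.0006  0.004   0.3453] toolaxes in rotator frame
 [[-0.0001  1.      0.0011]
 [-0.0007  0.0011 -1.    ]
 [-1.     -0.0001  0.0007]] F [ 0.4867  0.3817 -1.0665] w 0.08526697173088721
```

```bash
python3 -m handwheel '[[0.04,0,0,0,0,0],[0.08,0,0,0,0,0],[0.1,0,0,0,0,0],[0.115,0,0,0,0,0],[0.12,0,0,0,0,0],[0.12,0,0,0,0,0]]'
python3 -m handwheel '[[0,0,0,0,0,0],[0,0,0,0,0,0],[0,0,0,0,0,0],[0,0,0,0,0,0],[0,0,0,0,0,0],[0,0,0,0,0,0],[0,0,0,0,0,0],[0,0,0,0,0,0]]' 1 20
python3 -c "
from h import *
togo(.004,.225);print(where()[0]['ft_torque'])"
python3 -m handwheel '[[0,0,0,0,0,0],[0,0,0,0,0,0],[0,0,0,0,0,0],[0,0,0,0,0,0],[0,0,0,0,0,0],[0,0,0,0,0,0]]' 0
python3 -m handwheel '[[-0.02,0,0,0,0,0],[-0.05,0,0,0,0,0],[-0.09,0,0,0,0,0],[-0.12,0,0,0,0,0],[-0.12,-0.04,0.04,0,0,0],[-0.12,-0.08,0.08,0,0,0],[-0.12,-0.11,0.12,0,0,0],[-0.12,-0.11,0.16,0,0,0]]'
python3 -c "
from h import *
for n in M: cv2.imwrite('pics/%s4.png'%n,robot.snapshot(n)[:,:,::-1])
L=[]
for n,(r0,c0,w,hh) in (('top',(235,95,120,50)),('side',(105,205,50,90))):
    i=cv2.imread('pics/%s4.png'%n)[r0:r0+hh,c0:c0+w]; i=cv2.resize(i,None,fx=6,fy=6,interpolation=cv2.INTER_CUBIC)
    if n=='side': i=cv2.rotate(i,cv2.ROTATE_90_CLOCKWISE)
    L.append(cv2.copyMakeBorder(i,0,0,0,720-i.shape[1],0))
I=np.vstack(L)[:600]; I=cv2.convertScaleAbs(I,alpha=1.5); cv2.imwrite('pics/crop6.png',I)"
```

```text
clock: 11.1
ee_pos: [0.5346, 0.2235, 0.2257]
eef_rot: [0.571, 1.571, -1.268]
contact_force: [-0.1, -1.2, -0.1]
gripper_width: 0.0853
clock: 11.9
ee_pos: [0.5351, 0.2244, 0.2257]
eef_rot: [1.85, 1.57, 0.012]
contact_force: [-0.7, -0.3, 4.8]
gripper_width: 0.0201
shift [0.0007 0.0001 0.0005] rotv [ 0.0008 -0.0002 -0.0007] target [0.5351 0.2239 0.225 ]
clock 11.9 now rot.frame [-0.0001  0.0045  0.2257] toolaxes in rotator frame
 [[ 0.0007  1.      0.0008]
 [ 0.0002  0.0008 -1.    ]
 [-1.      0.0007 -0.0002]] F [-0.7258 -0.336   4.8256] w 0.020144080772858064
[-0.1783  0.1746 -0.0361]
clock: 12.5
ee_pos: [0.535, 0.2244, 0.2252]
eef_rot: [-0.453, 1.571, -2.291]
contact_force: [-0.3, -0.5, -0.0]
gripper_width: 0.0855
clock: 13.3
ee_pos: [0.3842, 0.1001, 0.3455]
eef_rot: [2.571, 1.57, 0.736]
contact_force: [1.0, -1.5, 0.8]
gripper_width: 0.0857
```

View pics/crop6.png

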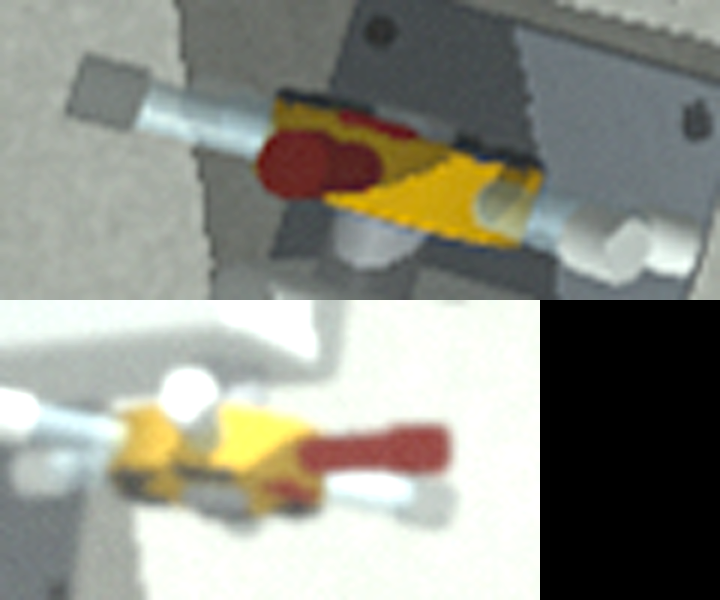

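The red cap in the top view moved from x=311 to x=294, and the -60° cap in the side view moved from 176 to 189. Both mean about +2.7°, so the tube is now upright to within roughly 1°. Next I check the bystanders, that nothing is still moving, and hand in.

```bash
python3 -m handwheel '[[0,0,0,0,0,0],[0,0,0,0,0,0],[0,0,0,0,0,0],[0,0,0,0,0,0],[0,0,0,0,0,0]]'
python3 -c "
from h import *
for n,boxes in(('top',{'blue':(250,360,330,470),'bottle':(135,180,270,305)}),('side',{'blue':(255,410,135,260),'bottle':(225,280,328,366)})):
    a=cv2.imread('pics/%s0.png'%n);b=robot.snapshot(n)[:,:,::-1]
    for k,(r,s,c,d) in boxes.items():
        if k=='bottle': lo,hi=(3,90,30),(18,255,255)
        else: lo,hi=(100,110,30),(130,255,255)
        print(n,k,[cv2.inRange(cv2.cvtColor(np.ascontiguousarray(i[r:s,c:d]),cv2.COLOR_BGR2HSV),lo,hi).nonzero()[j].mean().round(2) for i in(a,b) for j in(0,1)])
    L=[cv2.inRange(cv2.cvtColor(np.ascontiguousarray(i),cv2.COLOR_BGR2HSV),(0,130,40),(8,255,255)) for i in(a,cv2.imread('pics/%s4.png'%n),b)]
    sl=(slice(250,285),slice(130,180)) if n=='top' else (slice(110,150),slice(215,245))
    print('yellow red',[np.mean(np.nonzero(m[sl]),1) for m in L[1:]]); 
    if n=='side': print('blue red',[np.mean(np.nonzero(m[340:400,195:230]),1) for m in L])
robot.sign_off()"
```

```text
clock: 13.9
ee_pos: [0.3872, 0.1004, 0.345]
eef_rot: [-1.218, 1.57, -3.055]
contact_force: [-0.9, 0.3, 0.1]
gripper_width: 0.0856
top blue [np.float64(39.61), np.float64(70.18), np.float64(39.68), np.float64(70.4)]
top bottle [np.float64(23.06), np.float64(17.66), np.float64(22.91), np.float64(17.43)]
yellow red [array([11.7273, 16.9675]), array([11.5697, 17.3879])]
side blue [np.float64(72.67), np.float64(75.77), np.float64(72.31), np.float64(76.02)]
side bottle [np.float64(26.41), np.float64(18.98), np.float64(26.16), np.float64(19.09)]
yellow red [array([22.6914, 15.2099]), array([22.3165, 15.1139])]
blue red [array([33.4286, 20.0816]), array([33.2268, 20.0619]), array([33.2211, 20.0316])]
the job is handed in; nothing more can be done
```

The yellow rotator's red tube now stands upright at the top, and I handed the job in at about 14 s of the 48 s allowed, with the arm clear of everything.

- **How it was done:** I pushed the neighbouring white tube over with the shut fingers, then centred the red tube between the jaws with a 20 N grip. The first centring left it about 2.8° short, because my estimate of the axle position was off by about 3.5 mm. I gripped it again 4 mm further along and let go.
- **Last checks on the tube:** Both cameras show the red tube turned by about +2.7° after the second grip, so it is upright with about 1° of uncertainty. I did not repeat the full fit after that grip. The wrist moment in the grip fell from about 0.57 to 0.18 N m, which agrees with better alignment. Half a second later the tube's image had not moved beyond noise (under 0.5 pixel).
- **Bystanders:** The blue wheel and the brown bottle are where they started, to within 0.4 pixel in both views.
- **Failed or disagreeing checks:** None in the final round. Contact forces read at the end of each move stayed under 5 N.

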